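# Pin the food cutter's lid and hold its switch at pulse

## Task

The cutter's bowl is loaded: take the lock pin (the one with the plain round knob) from the white parts block and push it fully home in the hole in the lid's ear on the lock post. Let go of it, then turn the cutter's switch clockwise from off, past the two speeds that click, to the sprung pulse position, and finish there with the gripper still holding the switch at pulse, because it springs back when released. Leave the other things where they are.

Things in the scene. Friction and masses are not known exactly. Their poses are not given: they have to be found in the camera images.
- cutter: Steel bench food cutter, fixed; base 270 mm deep (x), 420 mm wide (y), 100 mm high, origin under its middle, operator's side -x. At y 0 to 215 mm: bowl with clear lid, 168 mm high, chute at (10, 130) mm 239 mm high. At y -205 to -15: motor housing; its front is a console raked 15 deg to the operator, with the switch; behind at (65, -60) mm the lock post, 42 mm square, carries the lid's grey ear, top at 175 mm.
- pin_hole (a point): Centre of the hole for the lock pin, at the top face of the lid's ear: (65, -60, 175) mm in the cutter's frame and parallel to it. The hole is upright and round, 10 mm wide with a 2 mm chamfer and 46 mm deep, through the ear (10 mm) into the post.
- lock_pin: Loose lock pin, about 60 g, upright in one hole of the parts block: steel shank 8 mm thick, 40 mm long, tapered tip; steel collar 26 mm wide, 4 mm thick; above it a black round knob 22 mm wide, from 4 to 42 mm above the origin. Origin on the axis at the collar's underside, z towards the knob. Fully home, the collar rests on the ear and the origin lies at pin_hole.
- parts_block: White plastic block for small parts, fixed: 70 mm (x) by 150 mm (y), 55 mm high, origin under its middle; two upright holes 10 mm wide, 46 mm deep at y = -40 and +40 mm. One holds the lock pin, the other the blade key, in either order, their collars resting on its top.
- blade_key: Loose steel blade key, not needed: shank and collar as the lock pin's, but a T handle: cross bar 12 mm thick, 64 mm long along the block's x, its top 40 mm above the origin (collar's underside). Leave it in the block.
- switch (a joint): Angle of the cutter's rotary switch, rad, growing clockwise seen from above: 0 off, 0.50 speed 1, 1.00 speed 2 (it clicks and stays in these three), pulse from 1.22 to the hard stop at 1.40, where a spring of 0.2 to 0.25 N m drives it back to speed 2. Passing each click takes about 0.1 N m, and turning it quickly a little more.
- switch_knob (a point): The switch's black bar knob: origin on the switch axis at the console's face, z along the axis out of the console (leans 15 deg to the operator), x along the bar to its pointing end (white line). Bar 52 mm long, 13 mm thick, 8 to 39 mm above the origin; under it a round skirt 60 mm wide, 3 to 8 mm. It points 0.70 rad left of the cutter's +x at off, 0.70 rad right of it at the stop.
- veg_tray: Steel tray with cauliflower, 176 x 108 mm, 55 mm high, loose; origin under its middle. Leave alone.
- knife: Vegetable cleaver, about 300 mm long, lying flat with its wooden handle to -x, loose; origin at about its middle on the table. Leave alone.
Mind the look-alikes: they are no part of the job. What is meant by the lock_pin is not red, and is the smaller of those in its own colour.

How it is judged:
By the outcome, as a careful person would: the job done as asked, in the order asked, and still so for the second after the job is handed in, while the arm keeps its last pose, push and grip.
It also fails if it takes over 58 s, if anything falls off the work surface, if the arm or the gripper's body presses on something with over 40 N, if the wrist force passes 120 N, or if a joint passes its speed limit or range.

## Robot

A 7-joint arm with a two-finger parallel gripper is mounted at the origin on the work surface. World frame = base frame: x ahead of the robot, y to its left, z up, the work surface at z = 0. Lengths are in m, angles in degrees, forces in N, time in s.
With the tool pointing down it reaches from about 0.35 to 0.775 m from the base axis. Payload 3.1 kg.
Tool frame: the origin (TCP) lies on the centre line of the jaws, within the pads' length; the fingertips stand 17 mm ahead of it and the grasp point (between the pads) lies 2 mm behind it (robot.tip_reach is the distance from the TCP to the fingertips, in m); z points along the fingers, y is the line along which they close (so a half turn about z gives the same grasp; the last joint's range is limited). The gripper opens to 85 mm and grips with 20 to 120 N. Pads are 22 mm wide; open, the fingers measure 114 mm over their backs; the gripper's body (76 mm by 85 mm) begins 54 mm behind the grasp point. The pads swing forward as they close: fully open they stand 13 mm farther back than shut.
Start: joints at [-65.701, 17.813, 0.802, 86.603, -0.252, 75.585, -1.558], TCP at [0.247, 0.491, 0.248] pointing down, gripper open.
Joint ranges: [-154.91, 154.91], [-16.99, 109.72], [-72.82, 74.43], [7.12, 147.25], [-82.49, 262.49], [11.32, 116.49], [-174.64, 174.64]. Speed limits (degrees/s): [159.86, 159.86, 180, 180, 180, 180, 180].

## Interface

Orientations are given as [roll, pitch, yaw] about the fixed x, y, z axes, in that order (R = Rz(yaw) Ry(pitch) Rx(roll)).
In Python, from station import robot, fingers, vision, workorder, recognise gives the robot as it stands. Calls block until the motion is done:
- robot.move_to(position, orientation): joint-space move of the TCP to a pose.
- robot.line_to(position, orientation=None, velocity=0.15, f_stop=None): straight line of the TCP; orientation=None keeps the orientation; velocity is the mean speed in m/s. With f_stop (N) it stops when the force on the tool has changed by that much, and returns True; else False.
- robot.move_j(angles): joint-space move.
- fingers.gripper_to(opening, force=None): opening from 0.0 (shut) to 1.0 (fully open); force is the grip in N (None keeps the last); returns when the fingers have stopped.
- robot.pause(seconds).
- robot.inverse_kinematics(position, orientation): joint angles nearest the present ones, or None.
- vision.grab_frame(name): name is "side" or "top" or "wrist"; returns the picture (480x640x3 uint8, red, green, blue); there is no depth.
- vision.calibration(name): a dict with "mtx" (3x3 intrinsics, pixels), "extrinsics" (4x4, takes a point from world to camera coordinates); the wrist camera has in their place "T_tool_cam" (4x4, takes a point from camera to tool coordinates, whose origin is the TCP and whose axes are the flange's). Camera axes: x right, y up, looking along -z (the intrinsics and any distortion apply to the point x, -y, -z); pixel columns grow to the right and rows downward; lengths in m; the calibration is good to about 2 mm. A picture is of the moment at which its call begins: read the wrist's pose just before it. calibration takes no time and is no camera call.
A pose or a line that the arm cannot do raises robot.PlanningError and nothing moves.
- workorder.close_job(): hands the job in; it is judged then, once.
Trained networks look in the newest picture that a camera, given by its name, has taken for a name from the list of things; names that differ only in an ending like _2 or _b are one class to them, and where a whole thing is asked for, a point or a joint stands for the part that bears it (a point fixed in the world has none). Each returns a list of dicts, best first, with "p" (0 to 1); they miss things now and then, are a little off and sometimes report something else, mostly with a low value. They report only what shows in the picture. A call takes as long as a camera call. They do not tell look-alikes from the thing itself.
- recognise(label, camera): "rect" ([centre column, centre row, width, height] in pixels, round what is visible of it).
Readings, each from a call of its own:
- robot.current_time_s(): time.
- robot.current_joint_positions(): joint angles.
- robot.current_dq(): joint speeds.
- robot.current_joint_torque(): joint torques, N m.
- robot.current_tool_pos(): TCP position.
- robot.current_eef_rot(): TCP orientation.
- robot.current_contact_force(): force on the tool from outside, world axes, zero at the start.
- robot.current_torque(): the same for the moment, N m.
- robot.current_finger_gap(): opening from 0.0 (shut) to 1.0 (fully open).
- robot.current_gripper_force(): force on a finger pad.
Only numpy, scipy, OpenCV 4.12 (cv2) and the standard library are available. Lean on these libraries where they do the work, as an engineer would, in place of code of your own. Each camera call takes 0.05 s, during which the arm holds its last target. There are 200 camera calls.

## Working session

There is one attempt and no reset: what is moved stays moved. The work goes in short steps, each a Python script; the robot and the scene stay as the last script left them, time stands still between calls to the robot, and variables do not carry over. Pictures are saved under pics/ and viewed, at most 10 in all, crops included, and the job is handed in when it is done.

```bash
ls; mkdir -p pics; python3 - <<'E'
from station import robot, fingers, vision, workorder, recognise
import cv2,numpy as np
for n in ("top","side"):
    f=vision.grab_frame(n); cv2.imwrite(f"pics/{n}0.png",f[:,:,::-1])
    for l in ["cutter","lock_pin","parts_block","blade_key","switch_knob","veg_tray","knife","pin_hole"]:
        try: print(n,l,[(np.round(d["rect"]).tolist(),round(d["p"],2)) for d in recognise(l,n)][:4])
        except Exception as e: print(l,e)
    c=vision.calibration(n); print(c)
c=vision.calibration("wrist");print(c)
print(robot.current_time_s(), robot.current_tool_pos(),robot.current_eef_rot())
E
```

```text
pics
top cutter [([147.0, 273.0, 243.0, 157.0], 0.6), ([373.0, 282.0, 73.0, 40.0], 0.59)]
top lock_pin [([309.0, 268.0, 16.0, 11.0], 0.6), ([356.0, 286.0, 15.0, 14.0], 0.39)]
top parts_block [([375.0, 282.0, 76.0, 37.0], 0.69)]
top blade_key [([394.0, 281.0, 11.0, 25.0], 0.72)]
top switch_knob [([204.0, 308.0, 28.0, 28.0], 0.7), ([356.0, 287.0, 14.0, 14.0], 0.68)]
top veg_tray [([356.0, 182.0, 86.0, 59.0], 0.55), ([204.0, 306.0, 28.0, 29.0], 0.35)]
top knife [([495.0, 292.0, 26.0, 137.0], 0.62)]
top pin_hole [([148.0, 271.0, 243.0, 155.0], 0.56)]
{'mtx': array([[584.42359414,   0.        , 326.56580846],
       [  0.        , 584.42359414, 248.70548463],
       [  0.        ,   0.        ,   1.        ]]), 'extrinsics': array([[ 0.0216304 , -0.9995977 ,  0.01834563, -0.24640258],
       [ 0.99678814,  0.02297758,  0.07671659, -0.57902484],
       [-0.07710727,  0.0166273 ,  0.99688415, -1.27851187],
       [ 0.        ,  0.        ,  0.        ,  1.        ]])}
side cutter [([281.0, 170.0, 112.0, 148.0], 0.82)]
side lock_pin [([301.0, 254.0, 16.0, 40.0], 0.88), ([288.0, 284.0, 15.0, 
[... 728 characters left out ...]
4912,  0.64886839, -1.10159915],
       [ 0.        ,  0.        ,  0.        ,  1.        ]])}
{'mtx': array([[332.44968291,   0.        , 323.99760002],
       [  0.        , 332.44968291, 243.58042961],
       [  0.        ,   0.        ,   1.        ]]), 'T_tool_cam': array([[-7.38750264e-04,  9.59678397e-01,  2.81099321e-01,
         7.16327486e-02],
       [ 9.99999435e-01,  4.93936338e-04,  9.41766107e-04,
        -7.86791365e-04],
       [ 7.64947418e-04,  2.81099858e-01, -9.59678219e-01,
        -1.25624563e-01],
       [ 0.00000000e+00,  0.00000000e+00,  0.00000000e+00,
         1.00000000e+00]])}
0.9 [0.24698816 0.49144248 0.24833445] [1.79994276e+02 8.17051470e-05 1.53315801e+02]
```

View pictures.

View pics/top0.png

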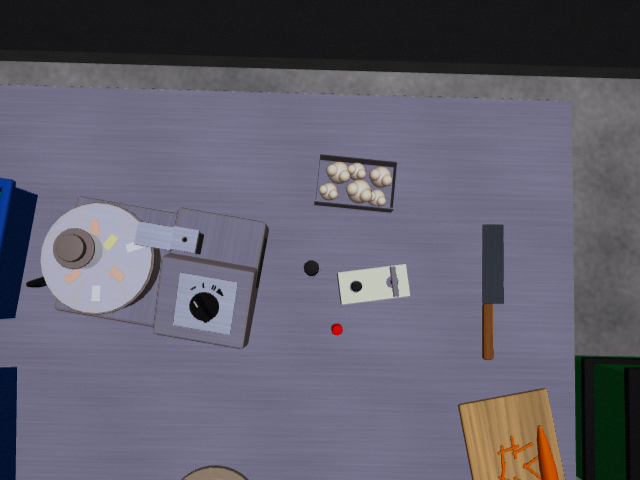

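View pics/side0.png

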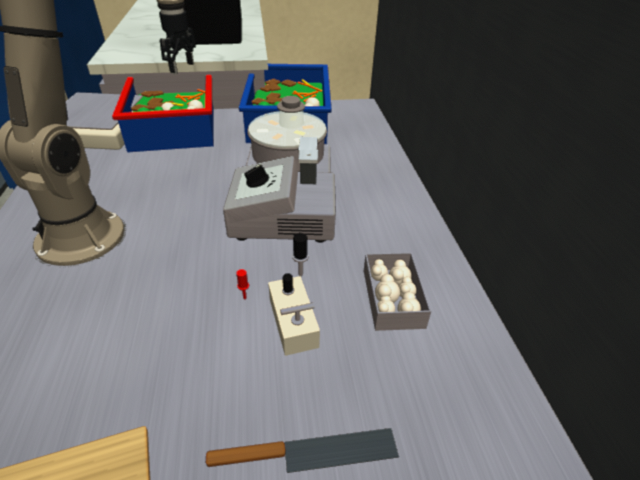

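```bash
cat > h.py <<'E'
from station import robot, fingers, vision, workorder, recognise
import cv2,numpy as np
from scipy.spatial.transform import Rotation as R
def cam(n):
    """K, world->cv camera 3x4"""
    c=vision.calibration(n)
    if n=="wrist":
        T=np.eye(4);T[:3,:3]=R.from_euler('xyz',robot.current_eef_rot(),degrees=True).as_matrix();T[:3,3]=robot.current_tool_pos()
        E=np.linalg.inv(T@c["T_tool_cam"])
    else: E=c["extrinsics"]
    return c["mtx"],np.diag([1,-1,-1,1])@E
def proj(c,p):
    q=c[1][:3]@np.append(p,1); q=c[0]@q; return q[:2]/q[2]
def atz(c,uv,z):
    Ri=c[1][:3,:3].T; o=-Ri@c[1][:3,3]; d=Ri@np.linalg.solve(c[0],[*uv,1]); return o+d*(z-o[2])/d[2]
def tri(obs):
    A=[];b=[]
    for c,uv in obs:
        Ri=c[1][:3,:3].T; o=-Ri@c[1][:3,3]; d=Ri@np.linalg.solve(c[0],[*uv,1]); d/=np.linalg.norm(d)
        P=np.eye(3)-np.outer(d,d);A.append(P);b.append(P@o)
    return np.linalg.lstsq(np.vstack(A),np.hstack(b),rcond=None)[0]
def rec(l,n): return [(np.round(d["rect"],1).tolist(),round(d["p"],2)) for d in recognise(l,n)][:4]
def shot(n,name):
    c=cam(n); f=vision.grab_frame(n); cv2.imwrite(f"pics/{name}.png",f[:,:,::-1]); return c
E
python3 - <<'E'
from h import *
np.set_printoptions(precision=4,suppress=True)
c=cam("top");s=cam("side")
print("pin",atz(c,(356,286.5),.097),"key",atz(c,(394,281),.095),"hole",atz(c,(184.5,239.5),.175),"chute",atz(c,(74,247),.239))
print("switch",atz(c,(204,307),.15),tri([(c,(204,307)),(s,(257,176))]))
print("pin tri",tri([(c,(356,286.5)),(s,(288,279))]), "bigblack",atz(c,(311,268),.1),"red",atz(c,(337,329),.05))
print(cam("wrist")[1])
for p in ([.5,.12,.42],[.5,-.31,.25],[.5,-.31,.08]):
  for y in range(-180,180,30):
    q=robot.inverse_kinematics(p,[180,0,y]); print(p,y,None if q is None else np.round(q,0))
E
```

```text
pin [ 0.5007 -0.2956  0.097 ] key [ 0.5141 -0.3756  0.095 ] hole [0.5844 0.0486 0.175 ] chute [0.5602 0.2367 0.239 ]
switch [0.4527 0.0102 0.15  ] [0.4548 0.0118 0.1413]
pin tri [ 0.5037 -0.2965  0.0863] bigblack [ 0.5373 -0.2004  0.1   ] red [ 0.4087 -0.2593  0.05  ]
[[ 0.4497  0.8932 -0.0007 -0.5489]
 [ 0.8572 -0.4314  0.2811 -0.0361]
 [ 0.2508 -0.127  -0.9597  0.3795]
 [ 0.      0.      0.      1.    ]]
[0.5, 0.12, 0.42] -180 [-31.  12.  20.  71.  -4.  98.  78.]
[0.5, 0.12, 0.42] -150 [-28.  12.  17.  71.  -4.  98. 108.]
[0.5, 0.12, 0.42] -120 [-26.  12.  14.  71.  -3.  98. 137.]
[0.5, 0.12, 0.42] -90 [-24.  12.  11.  71.  -2.  98. 167.]
[0.5, 0.12, 0.42] -60 [ -60.   19.   64.   72.  -17.  100. -150.]
[0.5, 0.12, 0.42] -30 [ -60.   19.   64.   72.  -17.  100. -120.]
[0.5, 0.12, 0.42] 0 [-43.  13.  36.  71.  -8.  98. -98.]
[0.5, 0.12, 0.42] 30 [-41.  13.  33.  71.  -7.  98. -69.]
[0.5, 0.12, 0.42] 60 [-42.  13.  35.  71.  -7.  98. -39.]
[0.5, 0.12, 0.42] 90 [-38.  13.  30.  71.  -6.  98. -10.]
[0.5, 0.12, 0.42] 120 [-35.  12.  26.  71.  -5.  98.  19.]
[0.5, 0.12, 0.42] 150 [-31.  
[... 793 characters left out ...]
37.  45.  94. -29.  61. 144.]
[0.5, -0.31, 0.08] -150 [ 64.  41. -51.  92.  34.  65. 124.]
[0.5, -0.31, 0.08] -120 [ -10.   46.   64.   95.  -44.   69. -145.]
[0.5, -0.31, 0.08] -90 [ -10.   46.   64.   95.  -44.   69. -115.]
[0.5, -0.31, 0.08] -60 [-10.  46.  64.  95. -44.  69. -85.]
[0.5, -0.31, 0.08] -30 [ -5.  40.  54.  95. -35.  64. -61.]
[0.5, -0.31, 0.08] 0 [ -5.  40.  54.  95. -36.  64. -31.]
[0.5, -0.31, 0.08] 30 [ -5.  40.  54.  95. -35.  64.  -1.]
[0.5, -0.31, 0.08] 60 [ -5.  40.  54.  95. -36.  64.  29.]
[0.5, -0.31, 0.08] 90 [ -5.  40.  54.  95. -36.  64.  59.]
[0.5, -0.31, 0.08] 120 [ -5.  41.  55.  95. -36.  64.  89.]
[0.5, -0.31, 0.08] 150 [  2.  36.  42.  94. -27.  60. 112.]
```

```bash
python3 - <<'E'
from h import *
np.set_printoptions(precision=4,suppress=True)
robot.line_to([.247,.491,.36],velocity=.25)
robot.move_to([.50,.035,.36],[180,0,150])
w=shot("wrist","w1")
print("sw",rec("switch_knob","wrist"),"cut",rec("cutter","wrist"))
print(robot.current_tool_pos(),robot.current_eef_rot(),robot.current_time_s())
print(proj(w,[.5844,.0486,.175]),proj(w,[.4548,.0118,.1413]))
E
```

```text
sw [([283.9, 190.0, 59.6, 54.6], 0.69)] cut [([413.4, 182.1, 451.0, 320.9], 0.57)]
[0.5    0.0364 0.3598] [179.997   -0.0226 150.1419] 3.5417
[376.6523 289.2212] [282.2199 191.71  ]
```

View pics/w1.png

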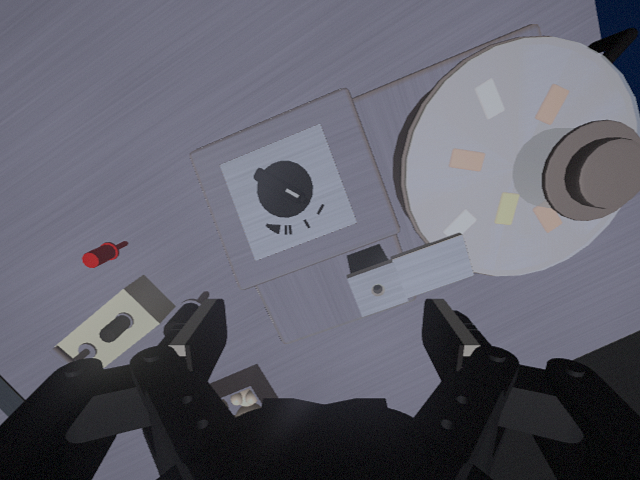

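```bash
python3 - <<'E'
from h import *
np.set_printoptions(precision=4,suppress=True)
w=cam("wrist");t=cam("top");s=cam("side")
for a,b,z in (((363,316),(473,274),.175),((257,261),(356,222),.14),((257,261),(356,222),.16)):
    d=atz(w,b,z)-atz(w,a,z); print("yaw",np.degrees(np.arctan2(d[1],d[0]))-90)
print("sw",tri([(t,(204,307)),(w,(284.5,190))]),tri([(t,(204,307)),(w,(284.5,190)),(s,(257,177))]))
robot.move_to([.5005,-.296,.24],[180,0,96])
w=shot("wrist","w2")
print(robot.current_tool_pos(),robot.current_time_s())
for l in("lock_pin","blade_key","parts_block"):print(l,rec(l,"wrist"))
print(proj(w,[.5007,-.2956,.097]),proj(w,[.5007,-.2956,.059]))
E
```

```text
yaw -6.568508477275017
yaw -7.733979225950861
yaw -7.733979225950861
sw [0.4536 0.0131 0.136 ] [0.4547 0.0132 0.1373]
[ 0.5022 -0.2937  0.2404] 4.9167
lock_pin [([385.2, 121.2, 54.4, 55.1], 0.68)]
blade_key [([327.9, 308.4, 67.5, 34.1], 0.97)]
parts_block [([321.0, 261.9, 76.7, 149.3], 0.94)]
[322.6765 236.3618] [322.7551 225.9617]
```

View pics/w2.png

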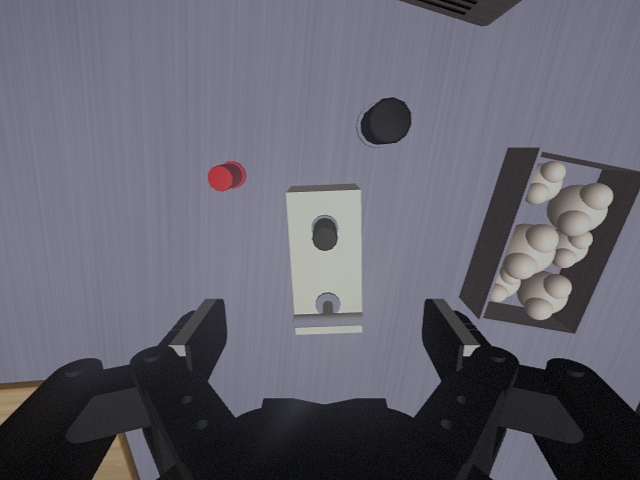

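```bash
python3 - <<'E'
from h import *
np.set_printoptions(precision=4,suppress=True)
w=cam("wrist");t=cam("top")
p=atz(w,(325,237),.097); p2=atz(t,(356,286.5),.097); p=(p+p2)/2; print(p,p2)
fingers.gripper_to(.6)
x,y=p[:2]
robot.line_to([x,y,.13],[180,0,96],velocity=.15)
print(robot.line_to([x,y,.080],velocity=.06,f_stop=8), robot.current_tool_pos())
fingers.gripper_to(0,force=60)
g=robot.current_finger_gap(); print("gap",g,g*85,robot.current_gripper_force(),robot.current_tool_pos())
f0=robot.current_contact_force()
robot.line_to([x,y,.15],velocity=.08)
print(robot.current_finger_gap(),robot.current_contact_force()-f0,robot.current_time_s())
robot.line_to([x,y,.30],velocity=.2)
w=shot("wrist","w3")
q=robot.current_joint_positions();print(q)
for yaw in(84,):
  for z in (.3,.2): print(robot.inverse_kinematics([.5844,.0486,z],[180,0,yaw]))
E
```

```text
[ 0.5014 -0.2961  0.097 ] [ 0.5007 -0.2956  0.097 ]
False [ 0.5017 -0.2964  0.0804]
gap 0.24154602870456074 20.531412439887664 58.5952752828598 [ 0.502  -0.2964  0.0806]
0.2422758884618093 [-0.2579 -0.0352 -3.0114] 8.7667
[ -3.492   25.714   49.5074  77.0731 -19.2811  86.0065  50.5096]
[-39.7073  26.8787  51.9648  76.2478 -20.8978  86.6442   4.3215]
[-40.0857  30.2896  50.72    86.4802 -23.8893  74.591    7.1791]
```

View pics/w3.png

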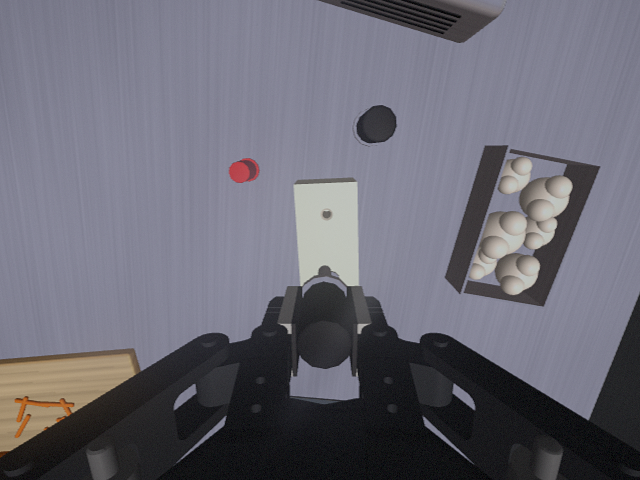

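```bash
python3 - <<'E'
from h import *
np.set_printoptions(precision=4,suppress=True)
w=cam("wrist");p=robot.current_tool_pos();print("tip exp",proj(w,p-[0,0,.0655]),"collar",proj(w,p-[0,0,.0255]))
robot.move_to([.5844,.0486,.285],[180,0,84]); robot.pause(.3)
w=shot("wrist","w4");p=robot.current_tool_pos();print(p,proj(w,p-[0,0,.0655]),proj(w,[.5844,.0486,.175]),robot.current_time_s(),robot.current_contact_force())
E
```

```text
tip exp [325.536  266.9414] collar [325.6953 294.8948]
[0.5844 0.0478 0.2851] [324.8779 265.9867] [324.5149 244.1009] 11.4 [ 1.0553 -0.6038  0.3054]
```

View pics/w4.png

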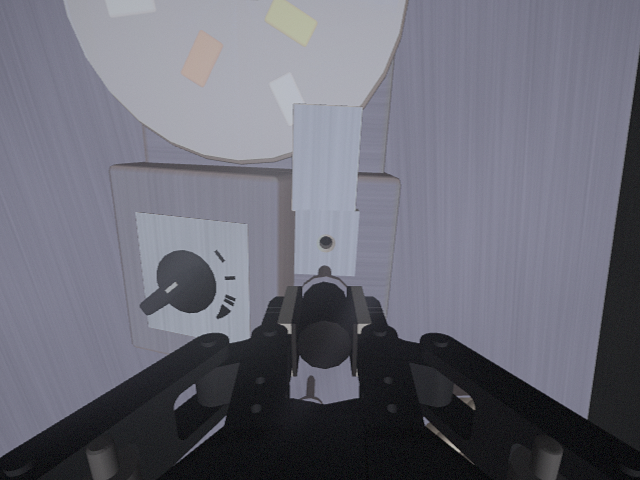

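```bash
python3 - <<'E'
from h import *
np.set_printoptions(precision=4,suppress=True)
w=cam("wrist");h=atz(w,(325.8,242),.175);print(h)
x,y=h[:2]*.7+np.array([.5844,.0486])*.3
robot.line_to([x,y,.250],velocity=.12)
robot.pause(.2)
print(robot.current_tool_pos(),x,y)
s=robot.line_to([x,y,.197],velocity=.03,f_stop=15)
print(s,robot.current_tool_pos(),robot.current_contact_force(),robot.current_finger_gap(),robot.current_time_s())
E
```

```text
[0.5855 0.0505 0.175 ]
[0.5857 0.0496 0.251 ] 0.5851585731081203 0.04989953913291041
True [0.5852 0.0501 0.2006] [-0.5699  0.5153  4.3218] 0.23921904972656893 13.6333
```

```bash
cat >> h.py <<'E'
YC=-7.
B=R.from_euler('z',YC,degrees=True)*R.from_euler('y',-15,degrees=True)
AX=B.as_matrix()[:,2]
def ori(th): return (B*R.from_euler('z',th,degrees=True)*R.from_euler('x',180,degrees=True)).as_euler('xyz',degrees=True)
E
python3 - <<'E'
from h import *
np.set_printoptions(precision=4,suppress=True)
p=robot.current_tool_pos()
print(robot.line_to([p[0],p[1],.195],velocity=.02,f_stop=20),robot.current_tool_pos())
fingers.gripper_to(.55); robot.pause(.2)
robot.line_to([p[0],p[1],.30],velocity=.15)
S=np.array([.4545,.0132,.137])
robot.move_to(S+.2*AX,ori(220)); robot.pause(.2)
w=shot("wrist","w5");print(robot.current_tool_pos(),robot.current_eef_rot(),ori(220),robot.current_joint_positions(),robot.current_time_s())
print(proj(w,S),proj(w,S+.031*AX), proj(w,[p[0],p[1],.217]),rec("switch_knob","wrist"),rec("lock_pin","wrist"))
for th in range(220,130,-10): print(th,robot.inverse_kinematics(S+.03*AX,ori(th)))
E
```

```text
True [0.5852 0.05   0.2006]
[0.4034 0.0195 0.33  ] [-170.213    11.3967 -146.0522] [-170.2276   11.4356 -146.0192] [-50.0195 -16.7311  31.2273 109.4891  15.9093  71.8072 100.8514] 16.9833
[324.7461 221.643 ] [324.766  228.9851] [273.5445 371.9539] [([325.8, 220.5, 58.2, 61.2], 0.61)] [([144.8, 18.4, 59.3, 30.8], 0.92), ([280.1, 355.6, 30.3, 43.6], 0.81), ([149.2, 157.8, 76.3, 38.6], 0.71)]
220 [-52.1431  -1.3042  45.4637 122.8125   6.3942  43.6721 112.3636]
210 [-49.8749  -1.1823  43.2132 122.7624   6.2198  43.6608 102.4777]
200 [-47.6427  -1.0703  40.9934 122.7111   6.0648  43.6511  92.5757]
190 [-45.4455  -0.9666  38.8043 122.6587   5.9269  43.6429  82.66  ]
180 [-43.2825  -0.8701  36.6462 122.6055   5.804   43.6358  72.7325]
170 [-41.1532  -0.7797  34.5192 122.5515   5.6947  43.6298  62.7949]
160 [-39.3537  -0.7064  32.7198 122.5046   5.6105  43.6254  52.8412]
150 [-37.7535  -0.6434  31.1185 122.4621   5.5418  43.6219  42.8779]
140 [-36.1357  -0.5815  29.4987 122.4184   5.4778  43.6187  32.9109]
```

View pics/w5.png

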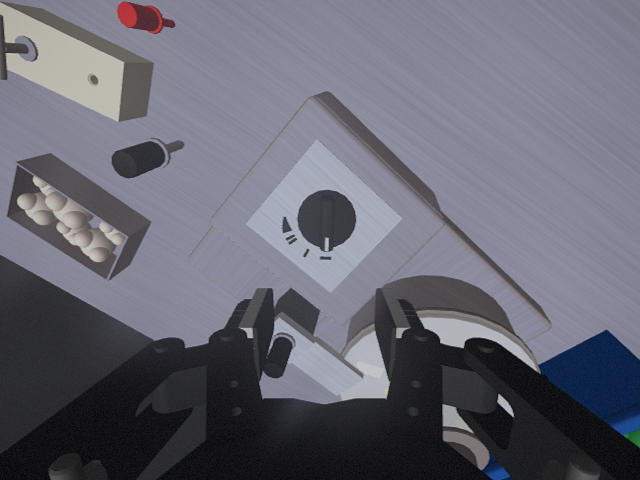

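```bash
python3 - <<'E'
from h import *
np.set_printoptions(precision=4,suppress=True)
w=cam("wrist");S0=np.array([.4545,.0132,.137])
a=atz(w,(326.7,219.5),.137);b=atz(w,(326.7,219.5),.2);d=b-a
S=a+d*((S0-a)@AX)/(d@AX);print("S",S)
fingers.gripper_to(.32)
robot.line_to(S+.07*AX,ori(220),velocity=.12);robot.pause(.2)
s=robot.line_to(S+.008*AX,velocity=.04,f_stop=5)
p=robot.current_tool_pos();print(s,p,"h",(p-S)@AX,(p-S)-((p-S)@AX)*AX,robot.current_contact_force(),robot.current_finger_gap(),robot.current_joint_positions(),robot.current_time_s())
np.save("S.npy",S)
E
```

```text
S [0.4517 0.0137 0.1362]
True [0.448  0.0142 0.1492] h 0.013483071892502469 [-0.0002  0.     -0.0001] [-2.6298  1.1622  6.5398] 0.3209444315769031 [-49.4711   0.9492  43.8393 123.9595   3.9931  40.8623 114.596 ] 20.1167
```

```bash
python3 - <<'E'
from h import *
np.set_printoptions(precision=4,suppress=True)
S=np.load("S.npy")
robot.line_to(S+.0175*AX,ori(220),velocity=.04)
fingers.gripper_to(0,force=80);robot.pause(.3)
P=S+.0175*AX
def st(t):
    r=R.from_euler('xyz',robot.current_eef_rot(),degrees=True); f=r.inv().apply(robot.current_contact_force()); m=r.inv().apply(robot.current_torque())
    print(t,"gap",round(robot.current_finger_gap()*85,1),"F",np.round(f,1),"M",np.round(m,2),robot.current_tool_pos()-P,round(robot.current_time_s(),2))
st("grip")
for th in range(215,189,-5):
    robot.move_to(P,ori(th)); st(th)
shot("wrist","w6")
E
```

```text
grip gap 11.3 F [ 1.6  0.5 -5.1] M [-0.27  0.58  0.75] [-0.0002 -0.      0.    ] 20.96
215 gap 12.0 F [ 1.4  0.6 -6. ] M [-0.27  0.59 -0.05] [-0.0002  0.0001 -0.    ] 21.21
210 gap 11.6 F [ 2.8  0.5 -6.2] M [-0.23  0.59 -0.07] [-0.0003  0.0003 -0.    ] 21.46
205 gap 11.6 F [ 1.9  2.1 -6.7] M [-0.28  0.61 -0.04] [-0.0003  0.0004 -0.    ] 21.71
200 gap 11.5 F [ 2.   1.9 -6.9] M [-0.25  0.6   0.01] [-0.0004  0.0006 -0.0001] 21.96
195 gap 11.8 F [ 3.   2.4 -6.8] M [-0.22  0.66  0.04] [-0.0004  0.0008 -0.0001] 22.21
190 gap 11.9 F [ 1.9  3.  -7. ] M [-0.21  0.65 -0.05] [-0.0004  0.0009 -0.0001] 22.46
```

View pics/w6.png

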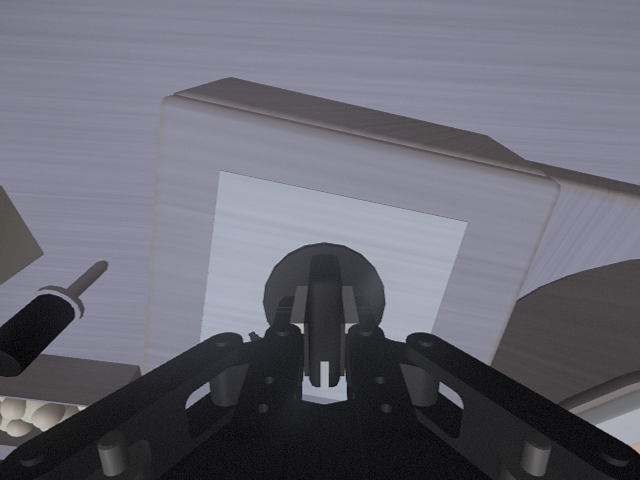

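```bash
python3 - <<'E'
from h import *
np.set_printoptions(precision=4,suppress=True)
S=np.load("S.npy");P=S+.0175*AX
def st(t):
    r=R.from_euler('xyz',robot.current_eef_rot(),degrees=True); m=r.inv().apply(robot.current_torque()); f=r.inv().apply(robot.current_contact_force())
    print(t,"gap",round(robot.current_finger_gap()*85,1),"F",np.round(f,1),"Mz",np.round(m[2],3),round(robot.current_time_s(),2)); return m[2]
for th in list(range(186,152,-4))+list(range(152,135,-2)):
    robot.move_to(P,ori(th)); robot.pause(.1)
    m=st(th)
    if th<150 and abs(m)>.5: print("stop");break
E
```

```text
186 gap 11.4 F [ 2.3  1.8 -6.9] Mz -0.07 22.86
182 gap 11.8 F [ 2.4  1.7 -6.2] Mz -0.058 23.21
178 gap 11.4 F [ 2.9  1.8 -5.7] Mz -0.052 23.56
174 gap 11.7 F [ 3.   3.1 -5.6] Mz -0.0 23.91
170 gap 11.7 F [ 3.2  2.7 -6.8] Mz 0.055 24.26
166 gap 12.0 F [ 3.1  2.7 -6.1] Mz 0.103 24.61
162 gap 11.4 F [ 3.7  2.9 -5.7] Mz -0.028 24.96
158 gap 12.0 F [ 3.5  3.2 -4.5] Mz -0.131 25.31
154 gap 11.4 F [ 4.3  3.  -5. ] Mz -0.159 25.66
152 gap 11.5 F [ 3.7  2.4 -3.7] Mz -0.129 26.01
150 gap 11.6 F [ 2.9  2.9 -4.3] Mz -0.202 26.36
148 gap 11.9 F [ 3.9  2.3 -4.4] Mz -0.217 26.71
146 gap 11.7 F [ 3.9  2.6 -4. ] Mz -0.224 27.06
144 gap 11.6 F [ 4.   1.9 -3.6] Mz -0.24 27.41
142 gap 12.0 F [ 4.5  3.  -3.3] Mz -0.208 27.76
140 gap 11.4 F [ 5.6  2.1 -3.2] Mz -0.238 28.11
138 gap 11.9 F [ 4.9  3.6 -3.2] Mz -0.304 28.46
136 gap 11.5 F [ 3.8  2.8 -2.9] Mz -1.547 28.81
stop
```

```bash
python3 - <<'E'
from h import *
P=np.load("S.npy")+.0175*AX
robot.move_to(P,ori(141)); robot.pause(.3)
r=R.from_euler('xyz',robot.current_eef_rot(),degrees=True);print(r.inv().apply(robot.current_torque()),robot.current_finger_gap()*85,robot.current_time_s())
shot("wrist","w7");f=vision.grab_frame("side")[80:360,180:480];f2=cv2.imread("pics/w7.png")
f=cv2.resize(f[:,:,::-1],(400,373));f2=cv2.resize(f2,(400,300))
o=np.zeros((373,800,3),np.uint8);o[:,:400]=f;o[:300,400:]=f2;cv2.imwrite("pics/end.png",o)
E
```

```text
[-0.37278056  0.91525221 -0.19810399] 11.608144963174883 29.3583
```

View pics/end.png

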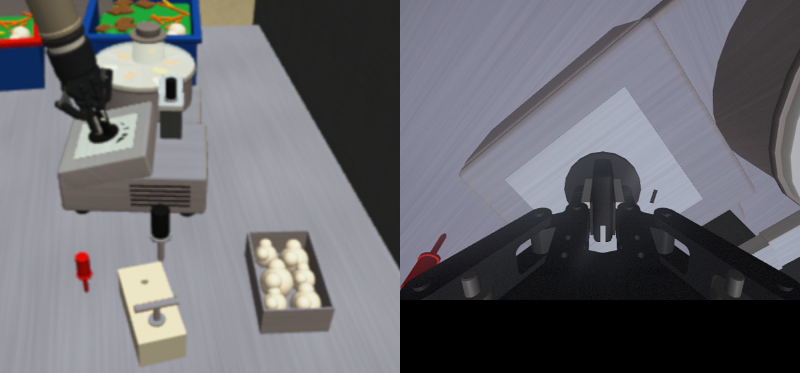

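The left half shows the pin's knob seated on the ear at about (171,90), and the other things where they were. The right half shows the gripper holding the bar at pulse, about (600,200), with the spring torque near 0.2 N m.

```bash
python3 -c "
from station import workorder; print(workorder.close_job())"
```

```text
the job is handed in; nothing more can be done
None
```

The lock pin is fully home in the lid's ear and released, the gripper is holding the switch at pulse, and I handed the job in at about 29 s; no verdict came back.

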